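Close up a battery pack

TASK

Close up the battery pack on the bench with your fingertips only: push the cell cartridge that sticks out of the front of the case fully home, and then push the open lid over and down until it is fully shut. Grasp nothing, keep your fingers off the circuit board on top of the cartridge and off the lining inside the lid, touch the pack with nothing but the fingers, and leave everything else on the bench where it stands; finish clear of everything.

Things in the scene. Friction and masses are not known exactly. Their poses are not given: they have to be found in the camera images.
- pack: black plastic battery case, fixed to the bench on an 8 mm aluminium plate (190 x 150 mm, reaching 80 mm ahead of and 110 mm behind the origin). The case is 140 mm long (x), 112 mm wide (y), and its rim is 72 mm above the bench; walls 4 mm; open at the front and on top. Origin: on the bench surface under the middle of the case. x points from the open front to the hinged back (the front faces -x, roughly the robot), y to the left seen from the front, z up. It cannot be shifted.
- cartridge (a joint): how far (m) the cell cartridge sticks out of the case's front: 0 = fully home (front face flush with the front of the case, a firm stop), about 0.025 to 0.045 at the start. The cartridge (two rows of five pink cells with a black flat front plate, no handle) slides along the pack's x; it takes about 3 N to push and stays where it is left.
- cartridge_front (a point): middle of the cartridge's flat front plate, 39 mm above the bench; the plate is 102 mm wide and reaches from 15 to 63 mm above the bench. When home it lies 70 mm ahead of (-x) the pack's origin.
- board (a point): middle of the top of the green circuit board, 124 x 98 mm, on top of the cartridge, moving with it; its top is 63 mm above the bench (parts on it 3 mm more). This point is 70 mm behind the cartridge's front face. Not to be touched.
- lid (a joint): opening angle (rad) of the lid: 0 = shut flat on the case, about 1.2 to 1.5 at the start (standing nearly upright on the back of the case; at pi/2 it stands vertical). Its stiff hinge keeps it where it is left, also half shut; it needs about 1 to 2 N at its free edge to move and stops firmly at 0.
- lid_hinge (a point): middle of the lid's hinge line, at the back of the case's rim: 70 mm behind (+x) the pack's origin and 72 mm above the bench; the hinge line runs along the pack's y.
- lid_edge (a point): middle of the lid's free edge, on its outer face: 146 mm from the hinge line along the lid and 7 mm from it across the lid. The lid is a flat black plate 146 x 112 mm; its outer face lies 7 mm outward of the hinge line (upward when shut, away from the robot when open); a 12 mm lip runs along the free edge on the inner side. When shut its outer face is 79 mm above the bench.
- liner (a point): middle of the inner face of the cork-brown lining, 138 x 108 mm and 2 mm thick, covering the inner side of the lid and moving with it (the side that faces the robot when open, faces down when shut). This point is 72 mm from the hinge line. Not to be touched.
- cell_a: loose pink battery cell, 18 mm diameter, 65 mm tall, standing upright near the pack; origin at the centre of its foot. Leave alone.
- cell_b: another such cell, standing upright near the pack; origin at the centre of its foot. Leave alone.
- spool: grey spool, 54 mm diameter, 32 mm high, lying flat near the pack; origin at the centre of its underside. Leave alone.
- flux: small jar, 44 mm diameter, 45 mm tall, standing near the pack; origin at the centre of its underside. Leave alone.
- carrier: black open cell box 75 x 150 x 75 mm filled with pink cells, standing aside on the bench; origin at the centre of its underside. Leave alone.
- screwdriver: screwdriver lying on the bench aside, along its own x. Leave alone.
- meter: yellow hand meter 150 x 78 x 34 mm, lying face up aside; origin at the centre of its underside. Leave alone.
There are look-alikes about, which are no part of the job. What is shaped like the pack but orange or red is not meant.

How it is judged:
By the outcome, as a careful person would: the job done as asked, in the order asked, and still so for the second after the job is handed in, with the robot touching nothing.
It also fails if it takes over 48 s, if anything falls off the work surface, if the arm or the gripper's body presses on something with over 40 N, if the wrist force passes 120 N, or if a joint passes its speed limit or range.

ROBOT

A 7-joint arm with a two-finger parallel gripper is mounted at the origin on the work surface. World frame = base frame: x ahead of the robot, y to its left, z up, the work surface at z = 0. Lengths are in m, angles in rad, forces in N, time in s.
With the tool pointing down it reaches from about 0.4 to 0.85 m from the base axis. Payload 10.4 kg.
Tool frame: the origin (TCP) lies between the finger pads; the fingertips stand ahead of it and the grasp point (between the pads) lies 5 mm behind it (manip.tip_extent is the z of the fingertips in the tool frame, in m); z points along the fingers, y is the line along which they close (so a half turn about z gives the same grasp; the last joint's range is limited). The gripper opens to 85 mm and grips with 20 to 120 N. Pads are 22 mm wide; open, the fingers measure 114 mm over their backs; the gripper's body (76 mm by 85 mm) begins 54 mm behind the grasp point. The pads swing forward as they close: fully open they stand 13 mm farther back than shut.
Start: joints at [-1.162, 0.332, -0.065, 1.46, 0.022, 1.35, -0.088], TCP at [0.262, 0.568, 0.245] pointing down, gripper open.
Joint ranges: [-2.6, 2.6], [-0.5, 2.12], [-1.47, 1.34], [0.16, 2.42], [-1.27, 4.41], [0.06, 2.06], [-2.6, 2.6]. Speed limits (rad/s): [2.22, 2.22, 2.79, 2.79, 3.14, 3.14, 3.14].

INTERFACE

Orientations are given as a unit quaternion [x, y, z, w].
In Python, from workcell import status, viewer, manip gives the robot as it stands.
- The arm moves only by the tool play_rows, never from a script. Its argument "plan" is one flat list of numbers, 7 for each row, row after row: the turn, a rotation vector about the tool's x, y, z in degrees, then the shift along the tool's x, y, z in m, then the opening, from 0 (shut) to 1 (fully open). In form: [ax, ay, az, dx, dy, dz, grip, ax, ay, az, dx, dy, dz, grip, ...]. A call has 1 to 20 rows; each row is the pose to reach, as a shift and turn from the pose commanded when the call began, along the tool's axes at that moment; what a row does not reach only later rows make up. A row lasts 1/8 s, in which the tool goes at most 62.5 mm and 10.7 degrees, less where a joint would pass 70% of its speed; a pose out of reach is approached as far as the arm can. A call with a gripper value outside its range is refused whole. The fingers move at their own pace and stop on an object; "squeeze" is the grip in N (left out, the last holds). Time passes only in rows, so rows that repeat a pose let the fingers close. It gives the time, the measured TCP pose, the force, the opening and the grip force at its end, in the units of the state.
- status.get_obs(): the state, without advancing time (a new reading comes with each control period).
- viewer.camera(name): name is "scene" or "top"; returns the picture (400x640x3 uint8, red, green, blue); there is no depth.
- viewer.camera_model(name): a dict with "fx", "fy", "cx", "cy" (pixels), "R" (3x3) and "t" (3): a world point X has camera coordinates R X + t. Camera axes: x right, y down, z forward; pixel columns grow to the right and rows downward; lengths in m; the calibration is good to about 2 mm. A picture is of the moment at which its call begins. camera_model takes no time and is no camera call.
- manip.hand_in(): hands the job in; it is judged then, once.
The state is a dict: "clock": time; "joint_pos": joint angles; "joint_velocities": joint speeds; "tau": joint torques, N m; "position": TCP position; "ee_rot": TCP orientation; "ft_force": force on the tool from outside, world axes, zero at the start; "torque": the same for the moment, N m; "grip_width": opening from 0.0 (shut) to 1.0 (fully open); "grasp_force": force on a finger pad.
Only numpy, scipy, OpenCV 4.12 (cv2) and the standard library are available. Lean on these libraries where they do the work, as an engineer would, in place of code of your own. Each camera call takes 0.05 s, during which the arm holds its last target. There are 200 camera calls.

## Working session

There is one attempt and no reset: what is moved stays moved. The work goes in short steps, Python scripts to look and compute and a tool call to move; the robot and the scene stay as the last step left them, time stands still between calls to the robot, and variables do not carry over. Pictures are saved under pics/ and viewed, at most 10 in all, crops included, and the job is handed in when it is done.

Besides the shell and the picture viewer there is one more tool, called in YAML: its name, and indented under it one key for each argument. play_rows: Moves the arm, as the interface text tells. Its arguments: {"type":"object","properties":{"plan":{"type":"array","items":{"type":"number"}},"squeeze":{"type":"number"}},"required":["plan"]}

```bash
mkdir -p pics
python3 - <<'E'
from workcell import status, viewer, manip
import cv2, numpy as np
for n in ("scene","top"):
    im=viewer.camera(n); cv2.imwrite(f"pics/{n}0.png",im[:,:,::-1])
    m=viewer.camera_model(n); print(n,{k:np.round(v,4).tolist() for k,v in m.items()})
o=status.get_obs(); print({k:np.round(v,4).tolist() for k,v in o.items()}); print(manip.tip_extent)
E
```

```text
scene {'fx': 477.6659, 'fy': 477.6659, 'cx': 319.7717, 'cy': 194.9079, 'R': [[-0.6537, 0.7568, -0.0022], [0.6078, 0.5233, -0.5973], [-0.4509, -0.3918, -0.802]], 't': [0.3442, -0.259, 1.5614]}
top {'fx': 426.489, 'fy': 426.489, 'cx': 319.051, 'cy': 199.0992, 'R': [[-0.0092, -0.9999, 0.0082], [-0.9857, 0.0076, -0.1681], [0.1681, -0.0096, -0.9857]], 't': [-0.0136, 0.5189, 1.2912]}
{'clock': 0.1, 'joint_pos': [-1.1616, 0.3328, -0.0647, 1.4609, 0.0216, 1.3499, -0.0885], 'joint_velocities': [-0.0007, -0.001, -0.0013, -0.0021, 0.0005, 0.0009, 0.0004], 'tau': [0.0015, -62.6741, 0.0492, -39.2437, 0.0163, 0.0068, -0.0], 'position': [0.2614, 0.5673, 0.2446], 'ee_rot': [0.2142, 0.9768, -0.0006, -0.0001], 'ft_force': [-0.6225, -0.6717, -0.331], 'torque': [-0.0126, -0.035, 0.0191], 'grasp_force': 0.0, 'grip_width': 0.9999}
0.014
```

View pics/scene0.png

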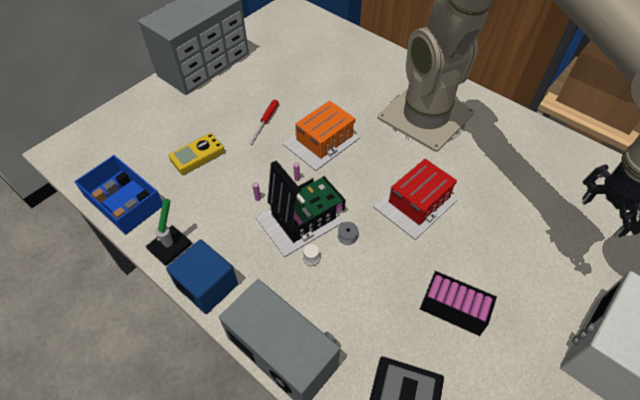

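View pics/top0.png

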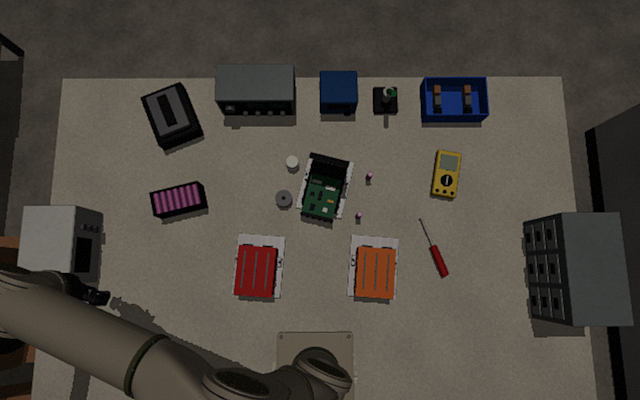

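The pack is the black case with the open lid and green board, at top (325,188) and scene (305,205). The orange (375,270) and red (258,270) ones in the top view are look-alikes. I'll enlarge the black one in both views.

Run:
```python
import cv2, numpy as np
a=cv2.imread("pics/top0.png")[145:230,270:385]; b=cv2.imread("pics/scene0.png")[150:260,240:365]
cv2.imwrite("pics/c_top.png",cv2.convertScaleAbs(cv2.resize(a,None,fx=6.9,fy=6.9,interpolation=cv2.INTER_CUBIC),alpha=1.6,beta=20))
cv2.imwrite("pics/c_sc.png",cv2.convertScaleAbs(cv2.resize(b,None,fx=5.4,fy=5.4,interpolation=cv2.INTER_CUBIC),alpha=1.6,beta=20))
```

```text
(no output)
```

View pics/c_top.png

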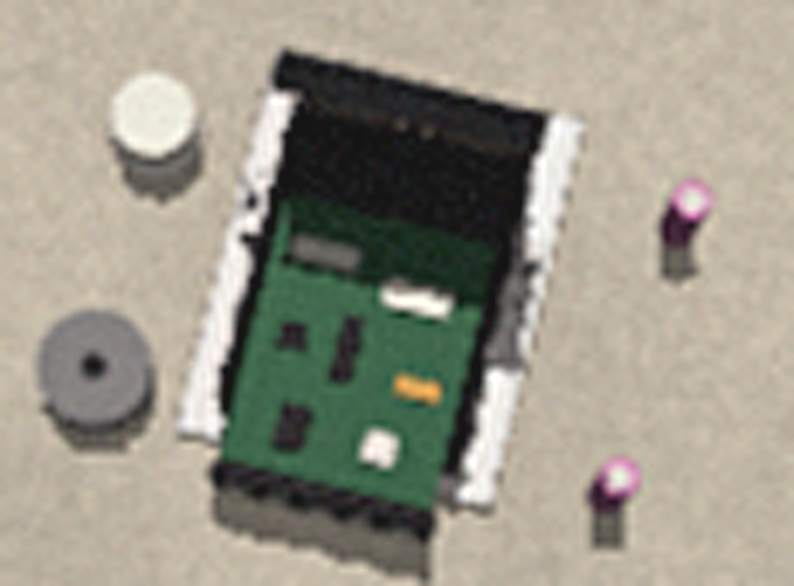

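View pics/c_sc.png

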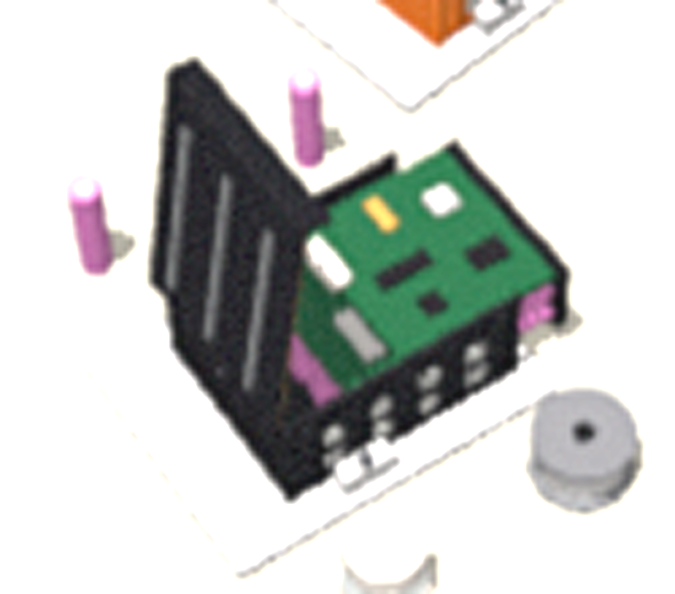

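The crops confirm it: black case, open lid, green board, and the cartridge's front plate sticking out towards the robot. Next I fit the pose from corner pixels in both crops.

```bash
cat > fit.py <<'E'
import numpy as np
from workcell import viewer
from scipy.optimize import least_squares
M={n:viewer.camera_model(n) for n in("scene","top")}
def proj(n,X):
    m=M[n]; c=np.array(m["R"])@X+np.array(m["t"]); return np.array([m["fx"]*c[0]/c[2]+m["cx"],m["fy"]*c[1]/c[2]+m["cy"]])
def world(p,P): 
    x,y,a=p[:3]; c,s=np.cos(a),np.sin(a); return np.array([x+c*P[0]-s*P[1],y+s*P[0]+c*P[1],P[2]])
def lid(p,r,h,y): # r along lid, h outward
    t=p[4]; return [.07-r*np.cos(t)+h*np.sin(t), y, .072+r*np.sin(t)+h*np.cos(t)]
E
cat > run.py <<'E'
from fit import *
T=lambda u,v:(270+u/6.9,145+v/6.9); S=lambda u,v:(240+u/5.4,150+v/5.4)
obs=[("top",T(180,435),lambda p:[-.08,.075,.008],"plFL"),("top",T(490,510),lambda p:[-.08,-.075,.008],"plFR"),("top",T(583,120),lambda p:[.11,-.075,.008],"plBR?"),
("top",T(222,460),lambda p:[-.062-p[3],.049,.063],"bdL"),("top",T(437,510),lambda p:[-.062-p[3],-.049,.063],"bdR"),
("top",T(285,50),lambda p:lid(p,.146,.007,.056),"ldL"),("top",T(550,117),lambda p:lid(p,.146,.007,-.056),"ldR"),
("scene",S(242,577),lambda p:[.11,.075,.008],"plBL"),("scene",S(172,70),lambda p:lid(p,.146,.007,-.056),"ldR"),("scene",S(303,235),lambda p:lid(p,.146,.007,.056),"ldL"),
("scene",S(290,497),lambda p:[.07,.056,.008],"caseBL"),("scene",S(518,372),lambda p:[-.07,.056,.008],"caseFL"),
("scene",S(567,272),lambda p:[-.07-p[3],.051,.063],"frL"),("scene",S(453,145),lambda p:[-.07-p[3],-.051,.063],"frR")]
res=lambda p:np.concatenate([proj(n,world(p,f(p)))-o for n,o,f,_ in obs])
r=least_squares(res,[.55,-.03,-.2,.03,1.35],loss="soft_l1")
p=r.x; print(np.round(p,4)); [print(o[0],o[3],e.round(1)) for o,e in zip(obs,res(p).reshape(-1,2))]
def ray(n,u,v,z):
    m=M[n];R=np.array(m["R"]);C=-R.T@np.array(m["t"]);d=R.T@np.array([(u-m["cx"])/m["fx"],(v-m["cy"])/m["fy"],1]);return (C+d*(z-C[2])/d[2]).round(3)
for k,q,z in[("cellfar",T(692,200),.065),("cellnear",T(620,478),.065),("spool",T(95,367),.032),("jar",T(152,115),.045)]: print(k,ray("top",*q,z))
print("front",world(p,[-.07-p[3],0,.039]),"edge",world(p,lid(p,.146,.007,0)))
E
python3 run.py
```

```text
[ 0.5571 -0.033  -0.2462  0.0317  1.3953]
top plFL [-1.2 -0.4]
top plFR [-0.5 -0.3]
top plBR? [-0.8  0.1]
top bdL [-1.  -0.4]
top bdR [-1.1 -0.2]
top ldL [-1.7  0.2]
top ldR [-0.8 -0.2]
scene plBL [-0.4 -1.4]
scene ldR [-1.4 -1.1]
scene ldL [-0.2 -1.6]
scene caseBL [-0.4  0.7]
scene caseFL [ 0.1 -1.5]
scene frL [-0.1 -1.3]
scene frR [-0.9 -1.9]
cellfar [ 0.593 -0.178  0.065]
cellnear [ 0.467 -0.142  0.065]
spool [0.525 0.093 0.032]
jar [0.64  0.067 0.045]
front [ 0.4584209 -0.0081946  0.039    ] edge [ 0.60694996 -0.04551793  0.21697921]
```

```bash
sed -i 's|^T=.*|T=lambda u,v:(269.5+(u+.5)/6.9,144.5+(v+.5)/6.9); S=lambda u,v:(239.5+(u+.5)/5.4,149.5+(v+.5)/5.4)|' run.py
cat >> run.py <<'E'
np.save("p.npy",p)
E
cat > rel.py <<'E'
from fit import *
from workcell import status, manip
from scipy.spatial.transform import Rotation as Ro
import sys
p=np.load("p.npy"); o=status.get_obs(); R=Ro.from_quat(o["ee_rot"]).as_matrix()
c,s=np.cos(p[2]),np.sin(p[2]); px=np.array([c,s,0]); py=np.array([-s,c,0])
D=np.column_stack([-px,py,[0,0,-1]])
print("t",o["clock"],"turn deg",np.degrees(Ro.from_matrix(R.T@D).as_rotvec()).round(2),"tip",manip.tip_extent,"g",o["grip_width"],"F",np.round(o["ft_force"],1))
d=o["position"]-np.array([p[0],p[1],0]); print("tcp in pack",np.round([d@px,d@py,d[2]],4))
for a in sys.argv[1:]:
    P=np.array(eval(a),float); print(a,(R.T@(world(p,P)-o["position"])).round(4), world(p,P).round(3))
E
python3 run.py; python3 rel.py "[-.16,0,.245]" "[-.15,0,.054]"
```

```text
[ 0.5581 -0.033  -0.2478  0.0316  1.3949]
top plFL [-0.8 -0.3]
top plFR [-0.1 -0.2]
top plBR? [-0.4  0.2]
top bdL [-0.6 -0.4]
top bdR [-0.7 -0.1]
top ldL [-1.3  0.3]
top ldR [-0.3 -0.1]
scene plBL [-0.3 -0.7]
scene ldR [-1.2 -0.5]
scene ldL [-0.2 -0.9]
scene caseBL [-0.3  1.3]
scene caseFL [ 0.2 -0.8]
scene frL [ 0.1 -0.6]
scene frR [-0.7 -1.3]
cellfar [ 0.595 -0.177  0.065]
cellnear [ 0.468 -0.141  0.065]
spool [0.526 0.095 0.032]
jar [0.641 0.068 0.045]
front [ 0.45961079 -0.00807564  0.039     ] edge [ 0.607898   -0.04559115  0.21697301]
t 0.1 turn deg [ -0.07  -0.   -10.54] tip 0.014 g 0.9999227979758752 F [-0.6 -0.7 -0.3]
tcp in pack [-0.4349  0.5092  0.2446]
[-.16,0,.245] [-3.634e-01 -4.503e-01  2.000e-04] [0.403 0.006 0.245]
[-.15,0,.054] [-0.3732 -0.4483  0.1912] [0.413 0.004 0.054]
```

play_rows:
  plan: [0,0,-3,-0.06,-0.075,0,0,0,0,-6,-0.12,-0.15,0,0,0,0,-10.5,-0.18,-0.225,0,0,0,0,-10.5,-0.24,-0.3,0,0,0,0,-10.5,-0.3,-0.375,0,0,0,0,-10.5,-0.363,-0.45,0,0,0,0,-10.5,-0.363,-0.45,0,0,0,0,-10.5,-0.363,-0.45,0,0,0,0,-10.5,-0.363,-0.45,0,0,0,0,-10.5,-0.363,-0.45,0,0,0,0,-10.5,-0.363,-0.45,0,0,0,0,-10.5,-0.363,-0.45,0,0,0,0,-10.5,-0.363,-0.45,0,0,0,0,-10.5,-0.363,-0.45,0,0,0,0,-10.5,-0.363,-0.45,0,0,0,0,-10.5,-0.363,-0.45,0,0]
  squeeze: 20

```text
clock: 2.1
position: [0.4029, 0.0072, 0.2453]
ee_rot: [0.124, 0.992, 0.0, -0.0]
ft_force: [-0.8, 0.2, -0.4]
grip_width: -0.0
grasp_force: 0.0
```

```bash
python3 rel.py "[-.16,0,.054]" "[-.081,0,.054]"
python3 - <<'E'
from workcell import viewer
import cv2
im=viewer.camera("scene")[:,:,::-1][60:280,220:480]
cv2.imwrite("pics/s1.png",cv2.resize(im,None,fx=2.7,fy=2.7,interpolation=cv2.INTER_CUBIC))
E
```

```text
t 2.1 turn deg [ 0.   -0.   -0.03] tip 0.014 g -0.0004670196865539873 F [-0.8  0.2 -0.4]
tcp in pack [-0.1603  0.0009  0.2453]
[-.16,0,.054] [-0.0003 -0.0009  0.1913] [0.403 0.006 0.054]
[-.081,0,.054] [-0.0793 -0.0008  0.1913] [ 0.48  -0.013  0.054]
```

View pics/s1.png

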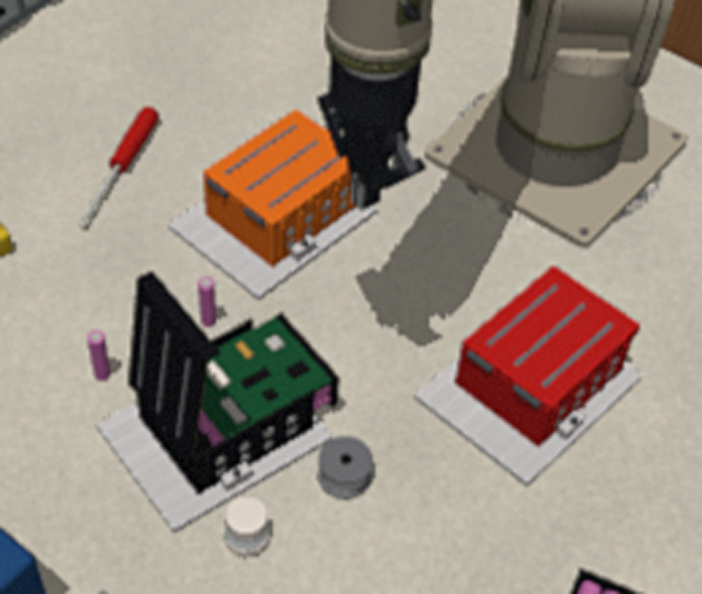

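Clear descent between the look-alikes. I go down in front of the cartridge and start the push.

play_rows:
  plan: [0,0,0,0,-0.001,0.05,0,0,0,0,0,-0.001,0.1,0,0,0,0,0,-0.001,0.15,0,0,0,0,0,-0.001,0.191,0,0,0,0,0,-0.001,0.191,0,0,0,0,-0.015,-0.001,0.191,0,0,0,0,-0.03,-0.001,0.191,0,0,0,0,-0.036,-0.001,0.191,0,0,0,0,-0.042,-0.001,0.191,0,0,0,0,-0.048,-0.001,0.191,0,0,0,0,-0.053,-0.001,0.191,0,0,0,0,-0.058,-0.001,0.191,0,0,0,0,-0.062,-0.001,0.191,0,0,0,0,-0.066,-0.001,0.191,0,0,0,0,-0.069,-0.001,0.191,0,0,0,0,-0.072,-0.001,0.191,0,0,0,0,-0.072,-0.001,0.191,0,0,0,0,-0.072,-0.001,0.191,0]

```text
clock: 4.4
position: [0.4729, -0.0115, 0.0545]
ee_rot: [0.124, 0.992, 0.0, 0.001]
ft_force: [0.2, -0.2, 0.2]
grip_width: 0.001
grasp_force: 0.0
```

```bash
python3 rel.py "[-.081,0,.054]"
```

```text
t 4.4 turn deg [ 0.02  0.06 -0.04] tip 0.014 g 0.0006439862912895107 F [ 0.2 -0.2  0.2]
tcp in pack [-0.0879 -0.0001  0.0545]
[-.081,0,.054] [-0.0069  0.0001  0.0005] [ 0.48  -0.013  0.054]
```

play_rows:
  plan: [0,0,0,-0.002,0,0,0,0,0,0,-0.004,0,0,0,0,0,0,-0.006,0,0,0,0,0,0,-0.007,0,0,0]

```text
clock: 4.9
position: [0.4794, -0.0133, 0.0543]
ee_rot: [0.124, 0.992, 0.0, 0.0]
ft_force: [-1.9, 0.2, 2.0]
grip_width: -0.002
grasp_force: 1.3
```

play_rows:
  plan: [0,0,0,-0.001,0,0,0,0,0,0,-0.002,0,0,0,0,0,0,-0.002,0,0,0]

```text
clock: 5.28
position: [0.4812, -0.0138, 0.0543]
ee_rot: [0.124, 0.992, 0.0, -0.0]
ft_force: [-2.7, 0.6, 1.7]
grip_width: -0.003
grasp_force: 1.3
```

```bash
python3 rel.py "[-.081,0,.054]"
python3 - <<'E'
from workcell import viewer
import cv2
im=viewer.camera("scene")[:,:,::-1][150:260,240:375]
cv2.imwrite("pics/s2.png",cv2.convertScaleAbs(cv2.resize(im,None,fx=5.4,fy=5.4,interpolation=cv2.INTER_CUBIC),alpha=1.4,beta=20))
E
```

```text
t 5.275 turn deg [ 0.   -0.   -0.04] tip 0.014 g -0.0032007199148683845 F [-2.7  0.6  1.7]
tcp in pack [-0.0793 -0.0002  0.0543]
[-.081,0,.054] [0.0017 0.0002 0.0003] [ 0.48  -0.013  0.054]
```

View pics/s2.png

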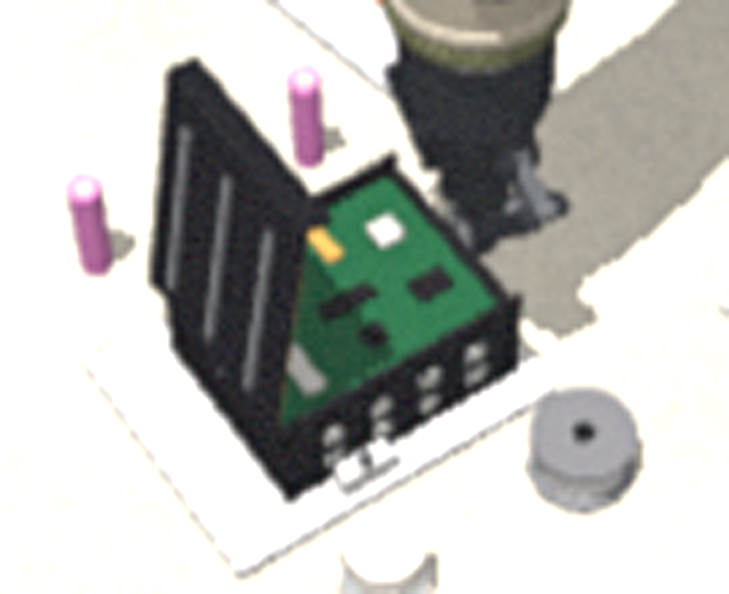

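The cartridge is nearly flush: its plate edge runs from (395,165) to (515,300), level with the case walls. At about 3 N it is still sliding, so I push on to the stop.

play_rows:
  plan: [0,0,0,-0.001,0,0,0,0,0,0,-0.002,0,0,0,0,0,0,-0.002,0,0,0]

```text
clock: 5.7
position: [0.4812, -0.0139, 0.0538]
ee_rot: [0.124, 0.992, 0.0, -0.002]
ft_force: [-10.5, 3.7, 7.8]
grip_width: 0.0
grasp_force: 5.9
```

play_rows:
  plan: [0,0,0,-0.001,0,0,0,0,0,0,-0.002,0,0,0,0,0,0,-0.002,0,0,0]

```text
clock: 6.08
position: [0.4813, -0.014, 0.0534]
ee_rot: [0.124, 0.992, 0.0, -0.004]
ft_force: [-20.2, 5.3, 14.0]
grip_width: -0.0
grasp_force: 10.3
```

Firm stop reached: 20 N with no further motion. I retreat, rise, and go over to behind the lid.

play_rows:
  plan: [0,0,0,0.02,0,0,0,0,0,0,0.05,0,0,0,0,0,0,0.05,0,-0.06,0,0,0,0,0.05,0,-0.12,0,0,0,0,0.05,0,-0.18,0,0,0,0,0.05,0,-0.25,0,0,0,0,0.05,0,-0.25,0,0,0,0,0,0,-0.25,0,0,0,0,-0.05,0,-0.25,0,0,0,0,-0.1,0,-0.25,0,0,0,0,-0.15,0,-0.25,0,0,0,0,-0.19,0,-0.25,0,0,0,0,-0.19,0,-0.25,0,0,0,0,-0.19,0,-0.25,0]

```text
clock: 7.82
position: [0.6689, -0.0621, 0.3037]
ee_rot: [0.124, 0.992, -0.0, -0.0]
ft_force: [-0.2, 0.1, -0.5]
grip_width: -0.003
grasp_force: 0.0
```

```bash
python3 rel.py "[.105,0,.206]"
python3 - <<'E'
from workcell import viewer
from fit import *
import cv2
im=viewer.camera("top")[:,:,::-1][130:240,260:400]
cv2.imwrite("pics/t3.png",cv2.convertScaleAbs(cv2.resize(im,None,fx=5,fy=5,interpolation=cv2.INTER_CUBIC),alpha=1.6,beta=20))
p=np.load("p.npy"); p[3]=0
# contact poses: TCP for corner at r on outer face, half depth .010, tip .014
for th in (1.395,1.2,1.0,.8,.6,.4,.2,.1,0.):
    p[4]=th; c=lid(p,.128,.007,0); print(th,np.round([c[0]+.010,c[2]+.014],4))
E
```

```text
t 7.825 turn deg [-0.04 -0.04 -0.09] tip 0.014 g -0.002527692310212156 F [-0.2  0.1 -0.5]
tcp in pack [ 0.1145 -0.001   0.3037]
[.105,0,.206] [0.0095 0.0011 0.0977] [ 0.66  -0.059  0.206]
1.395 [0.0645 0.2133]
1.2 [0.0401 0.2078]
1.0 [0.0167 0.1975]
0.8 [-0.0042  0.1827]
0.6 [-0.0217  0.1641]
0.4 [-0.0352  0.1423]
0.2 [-0.0441  0.1183]
0.1 [-0.0467  0.1057]
0.0 [-0.048  0.093]
```

View pics/t3.png

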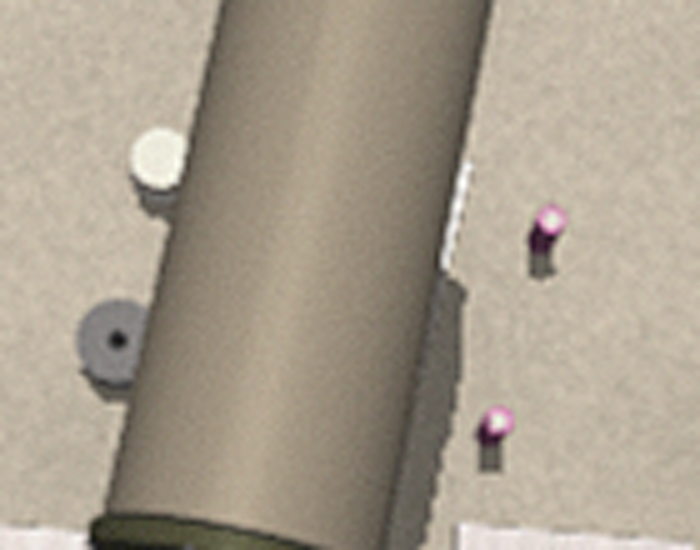

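play_rows:
  plan: [0,0,0,0,0.001,0.05,0,0,0,0,0,0.001,0.09,0,0,0,0,0,0.001,0.09,0,0,0,0,0.02,0.001,0.09,0,0,0,0,0.035,0.001,0.09,0,0,0,0,0.044,0.001,0.09,0,0,0,0,0.05,0.001,0.09,0,0,0,0,0.056,0.001,0.092,0,0,0,0,0.062,0.001,0.093,0,0,0,0,0.068,0.001,0.0945,0,0,0,0,0.074,0.001,0.096,0,0,0,0,0.08,0.001,0.098,0,0,0,0,0.0865,0.001,0.1005,0,0,0,0,0.092,0.001,0.103,0,0,0,0,0.098,0.001,0.106,0,0,0,0,0.1085,0.001,0.113,0,0,0,0,0.1185,0.001,0.121,0,0,0,0,0.1185,0.001,0.121,0]

```text
clock: 10.12
position: [0.5534, -0.0311, 0.1825]
ee_rot: [0.124, 0.992, 0.0, -0.001]
ft_force: [0.7, -0.2, 0.2]
grip_width: 0.002
grasp_force: 0.0
```

```bash
python3 rel.py
python3 - <<'E'
from workcell import viewer
import cv2
im=viewer.camera("scene")[:,:,::-1][110:270,220:400]
cv2.imwrite("pics/s4.png",cv2.convertScaleAbs(cv2.resize(im,None,fx=3.7,fy=3.7,interpolation=cv2.INTER_CUBIC),alpha=1.4,beta=20))
E
```

```text
t 10.125 turn deg [ 0.01 -0.1  -0.02] tip 0.014 g 0.0020685792037989084 F [ 0.7 -0.2  0.2]
tcp in pack [-0.005   0.0007  0.1825]
```

View pics/s4.png

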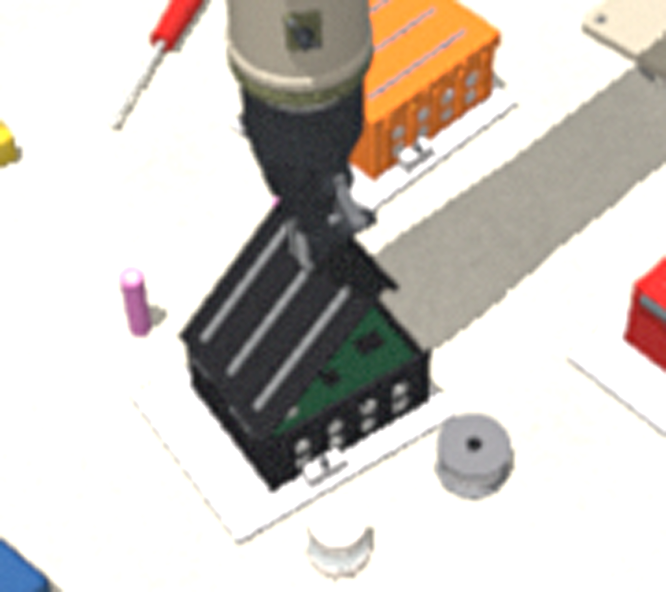

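The lid is following, about half shut, with the fingertip on its outer face near (310,255). I continue the arc.

play_rows:
  plan: [0,0,0,0.005,0,0.004,0,0,0,0,0.0095,0,0.009,0,0,0,0,0.0135,0,0.0135,0,0,0,0,0.0175,0,0.0185,0,0,0,0,0.0215,0,0.024,0,0,0,0,0.025,0,0.029,0,0,0,0,0.028,0,0.035,0,0,0,0,0.031,0,0.0405,0,0,0,0,0.0335,0,0.046,0,0,0,0,0.036,0,0.052,0,0,0,0,0.038,0,0.058,0,0,0,0,0.04,0,0.0645,0,0,0,0,0.0415,0,0.07,0,0,0,0,0.0425,0,0.077,0,0,0,0,0.0435,0,0.082,0,0,0,0,0.044,0,0.087,0,0,0,0,0.044,0,0.09,0,0,0,0,0.044,0,0.091,0]

```text
clock: 12.42
position: [0.5119, -0.0206, 0.0929]
ee_rot: [0.124, 0.992, 0.0, -0.0]
ft_force: [-8.4, 0.2, 18.9]
grip_width: -0.003
grasp_force: 9.4
```

play_rows:
  plan: [0,0,0,0,0,0.001,0,0,0,0,0,0,0.002,0,0,0,0,0,0,0.002,0]

```text
clock: 12.8
position: [0.512, -0.0206, 0.0926]
ee_rot: [0.124, 0.992, 0.001, -0.0]
ft_force: [-15.5, -0.3, 36.3]
grip_width: 0.003
grasp_force: 18.0
```

It stopped at tip height 0.079, as expected for a shut lid, with the force rising to 36 N. I retreat straight up and aside, then check.

play_rows:
  plan: [0,0,0,0,0,-0.02,0,0,0,0,0,0,-0.06,0,0,0,0,0,0,-0.12,0,0,0,0,0,0,-0.18,0,0,0,0,0,0,-0.22,0,0,0,0,0,0.05,-0.22,0,0,0,0,0,0.1,-0.22,0,0,0,0,0,0.15,-0.22,0,0,0,0,0,0.2,-0.22,0,0,0,0,0,0.25,-0.22,0,0,0,0,0,0.3,-0.22,0,0,0,0,0,0.3,-0.22,0,0,0,0,0,0.3,-0.22,0,0,0,0,0,0.3,-0.22,0]

```text
clock: 14.55
position: [0.586, 0.2687, 0.3107]
ee_rot: [0.125, 0.992, 0.0, 0.0]
ft_force: [0.7, -0.5, -0.3]
grip_width: -0.006
grasp_force: 0.0
```

```bash
python3 rel.py
python3 - <<'E'
from workcell import viewer
import cv2, numpy as np
s=cv2.resize(viewer.camera("scene")[150:260,240:375],(675,550),interpolation=cv2.INTER_CUBIC)
t=cv2.resize(viewer.camera("top")[145:230,270:385],(744,550),interpolation=cv2.INTER_CUBIC)
im=cv2.resize(np.hstack([s,t]),(800,310))[:,:,::-1]
cv2.imwrite("pics/e.png",cv2.convertScaleAbs(im,alpha=1.5,beta=20))
E
```

```text
t 14.55 turn deg [ 0.02  0.03 -0.15] tip 0.014 g -0.006267219571321209 F [ 0.7 -0.5 -0.3]
tcp in pack [-0.0469  0.2993  0.3107]
```

View pics/e.png

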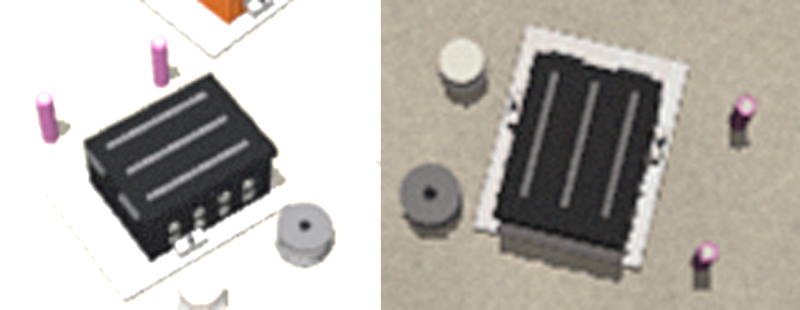

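The lid lies flat and shut in both views (scene about (180,140), top about (580,150)). The cartridge is flush, the cells, spool and jar have not moved, and the arm is clear.

```bash
python3 -c "from workcell import manip; print(manip.hand_in())"
```

```text
the job is handed in; nothing more can be done
None
```

The battery pack is closed and handed in at about 14.6 s: the cartridge was pushed to its firm stop, then the lid was pushed fully shut. The loose items near the pack stand where they were, and the arm is clear; the hand-in returned no verdict.

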